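# Lock out the shop air: isolator to off, then open the slanted bleed valve

### The arm

A 6-joint arm with a two-finger parallel gripper is mounted at the origin on the work surface. World frame = base frame: x ahead of the robot, y to its left, z up, the work surface at z = 0. Lengths are in m, angles in rad, forces in N, time in s.
With the tool pointing down it reaches from about 0.425 to 0.95 m from the base axis. Payload 14.7 kg.
Tool frame: the origin (TCP) lies at the very end of the fingers, on their centre line; the grasp point (between the pads) lies 19 mm behind it; x points along the fingers, z is the direction in which the jaws open and shut, and the axes are right-handed (so a half turn about x gives the same grasp; the last joint's range is limited). The gripper opens to 85 mm and grips with 20 to 120 N. Pads are 22 mm wide; open, the fingers measure 114 mm over their backs; the gripper's body (76 mm by 85 mm) begins 54 mm behind the grasp point. The pads swing forward as they close: fully open they stand 13 mm farther back than shut.
Start: joints at [1.283, 0.48, 1.596, -0, 1.065, -0.047], TCP at [0.155, 0.631, 0.231] pointing down, gripper open.
Joint ranges: [-2.75, 2.75], [-0.82, 2.05], [0.23, 2.67], [-1.56, 4.7], [0.09, 2.69], [-2.92, 2.92]. Speed limits (rad/s): [1.89, 1.89, 2.39, 3.01, 3.01, 3.01].

### API

Orientations are given as a rotation vector (axis times angle).
In Python, from bench import robot gives the robot as it stands.
- The arm moves only by the shell command python3 -m crank 'ROWS' [FORCE]. ROWS is text: rows parted by semicolons, each of 5 numbers parted by spaces: the opening, from 0 (shut) to 1 (fully open), then the shift along the world's x, y, z in mm, then the turn about the world's z in rad. A call has 1 to 8 rows; each row is the pose to reach, as a shift and turn from the pose commanded when the call began; what a row does not reach only later rows make up. A row lasts 1/10 s, in which the tool goes at most 50 mm and 8.59 degrees, less where a joint would pass 70% of its speed; a pose out of reach is approached as far as the arm can. A call with a gripper value outside its range is refused whole. The fingers move at their own pace and stop on an object; FORCE is the grip in N (left out, the last holds). Time passes only in rows, so rows that repeat a pose let the fingers close. It gives the time, the measured TCP pose, the force and the opening at its end, in the units of the state.
- robot.sense(): the state, without advancing time (a new reading comes with each control period).
- robot.snapshot(name): name is "side" or "top" or "wrist"; returns the picture (400x640x3 uint8, red, green, blue); there is no depth.
- robot.camera_params(name): a dict with "vfov" (degrees; the focal length in pixels is half the picture's height over the tangent of half this angle, whatever the lens; pixels are square), "cx", "cy" (the principal point, pixels), "rvec" (rotation vector, rad) and "tvec" (3), from world to camera coordinates, as OpenCV has them; the wrist camera has in their place "T_tool_cam" (4x4, takes a point from camera to tool coordinates, whose origin is the TCP and whose axes are the tool frame's). Camera axes: x right, y down, z forward; pixel columns grow to the right and rows downward; lengths in m; the calibration is good to about 2 mm. A picture is of the moment at which its call begins: read the wrist's pose just before it. camera_params takes no time and is no camera call.
- robot.job_done(): hands the job in, once; it reports no verdict.
The state is a dict: "clock": time; "qpos": joint angles; "joint_velocities": joint speeds; "joint_torque": joint torques, N m; "tool_pos": TCP position; "eef_rot": TCP orientation; "wrist_force": force on the tool from outside, world axes, zero at the start; "torque": the same for the moment, N m; "gripper_width": finger opening in m.
Only numpy, scipy, OpenCV 4.12 (cv2) and the standard library are available. Lean on these libraries where they do the work, as an engineer would, in place of code of your own. Each camera call takes 0.05 s, during which the arm holds its last target.

### The job

Make the compressed-air line safe for servicing: first swing the black isolator handle on the low grey enclosure round to off and leave the hole in its lug in line with the hole in the hasp, so that a padlock would go through both. Then vent the line by turning the wheel of the slanted brass valve anticlockwise (it rises as it opens) until it is fully open at its stop. Leave the other things on the bench where they are.

Things in the scene. Friction and masses are not known exactly. Their poses are not given: they have to be found in the camera images.
- wheel_center (a point): Centre of the valve's dark steel hand wheel, a round disc 56 mm in diameter, 26 mm thick (13 mm either side of this point), with a 5 mm rib across its top. Its z axis points up and out along the stem, 28 degrees from vertical; x and y turn with the wheel. Shut, it is 153 mm above the bench. Opening moves it up to 20 mm outward along z.
- valve_wheel (a joint): How far the valve is open, rad: 0 shut, 2.8 fully open at the stop. It grows as the wheel turns anticlockwise seen from above (positive about wheel_center's z); the wheel rises 7 mm per rad. Turning takes about 0.12 N m and the wheel stays where it is left. It starts up to 0.4 rad open.
- valve: Slanted brass bleed valve fixed to the bench; origin under its 170 x 100 mm base plate, 90 mm from the plate's centre towards -x. The pipe runs along its x axis, top 81 mm above the bench; a ribbed brass silencer is at the -x end, roughly facing the robot, and the stem leans that way. Under the wheel are only a 13 mm stem and a bonnet at most 40 mm across, starting 33 mm below wheel_center when shut.
- handle_grip (a point): Point to grip on the isolator's black handle, a straight upright bar 18 mm wide and 40 mm high, running from the pivot to 95 mm from it. The point is 65 mm from the pivot, 121 mm above the bench, 18 mm below the bar's top and 36 mm above the enclosure's top. Its x axis points along the bar away from the pivot, y across the bar, z up.
- isolator: Low grey steel enclosure, 210 x 200 mm and 85 mm high, fixed to the bench, with the handle on its top; origin at the centre of its underside. Handle at joint value 0: it points 143 degrees anticlockwise from this x axis; at off: 217 degrees.
- isolator_pivot (a point): On the isolator handle's upright pivot axis, at the height of handle_grip.
- isolator_handle (a joint): Angle of the isolator handle, rad, growing anticlockwise seen from above. It starts between 0 and 0.3 (on); at 1.30 (off) the two holes are in line; the end stop lies beyond, at 1.52. The hinge is stiff (about 0.25 N m) and stays where it is left.
- lug_hole (a point): Centre of the 14 mm hole in the 6 mm steel lug at the outer end of the isolator handle, 115 mm from the pivot.
- hasp_hole (a point): Centre of the 14 mm hole in the fixed steel hasp tab on the enclosure's top, 115 mm from the pivot; the lug passes just above it.
- tape: Bystander: roll of tape, 100 mm across, 48 mm high; origin at the centre of its underside.
- tin: Bystander: lidded tin, 64 mm across, 100 mm high; origin at the centre of its underside.
- offcut: Bystander: wooden offcut 140 x 55 x 30 mm; origin at the centre of its underside.
- jar: Bystander: glass jar, 70 mm across, 90 mm high; origin at the centre of its underside.
- mug: Bystander: white mug, 80 mm across, 90 mm high; origin at the centre of its underside.
- wrench: Bystander: wrench 190 mm long, lying flat; origin on its underside.
Mind the look-alikes: they are no part of the job. What is shaped like the valve but red is not meant.

How it is judged:
On the way, in this order (a step that is already met when the one before it is completed fails the run):
1. the isolator handle is at off: lug hole in line with hasp hole within 5 mm, the handle at rest and let go (horizontal distance between lug_hole and hasp_hole below 0.005 m and velocity of joint isolator_handle between -0.05 and 0.05 rad/s and contact force between each of the arm, the fingers and isolator_handle below 0.1 N), for 0.2 s.
2. the valve is turned open to within 0.25 rad of its stop (value of joint valve_wheel above 2.55 rad), for 0.2 s.
At the end, for the whole second after the job is handed in: The lug hole lies over the hasp hole within 5 mm (horizontal distance of the centres), the valve wheel has been turned beyond 2.55 rad (the stop is at 2.8), both at rest (horizontal distance between lug_hole and hasp_hole below 0.005 m and value of joint valve_wheel above 2.55 rad and velocity of joint valve_wheel between -0.05 and 0.05 rad/s and velocity of joint isolator_handle between -0.05 and 0.05 rad/s); the robot touches nothing.
It fails at once if a bystander (tape, tin, offcut, jar, mug or wrench) is moved more than 40 mm (distance of any of tape, tin, offcut, jar, mug, wrench from where it was at the start of the episode above 0.04 m).
It fails at once if the tin, jar or mug is tipped more than 0.5 rad (angle between any of tin, jar, mug's own z axis and vertical above 0.5 rad).
It also fails if it takes over 72 s, if anything falls off the work surface, if the arm or the gripper's body presses on something with over 40 N, if the wrist force passes 120 N, or if a joint passes its speed limit or range.

## Working session

There is one attempt and no reset: what is moved stays moved. The work goes in short steps, Python scripts to look and compute and a shell command to move; the robot and the scene stay as the last step left them, time stands still between calls to the robot, and variables do not carry over. Pictures are saved under pics/ and viewed, and the job is handed in when it is done.

```bash
ls; mkdir -p pics; python3 - <<'E'
from bench import robot
import cv2
print(robot.sense())
for n in("side","top","wrist"):
    im=robot.snapshot(n); cv2.imwrite(f"pics/{n}0.png",im[:,:,::-1]); print(n,robot.camera_params(n))
E
```

```text
pics
{'clock': 0.0, 'qpos': array([ 1.28337048e+00,  4.80808644e-01,  1.59688490e+00, -3.67434112e-05,
        1.06508081e+00, -4.65448539e-02]), 'joint_velocities': array([-0.00128732, -0.00016405,  0.00028634, -0.00139989,  0.00191847,
        0.0011736 ]), 'joint_torque': array([-3.20810948e-03, -9.50671005e+01, -4.30166638e+01, -2.01797716e-04,
        1.25884730e-02, -1.63828878e-05]), 'tool_pos': array([0.15490236, 0.63084841, 0.23068332]), 'eef_rot': array([-1.03068814,  1.31452676,  1.02950073]), 'wrist_force': array([ 0.40335594,  0.3914958 , -0.19842281]), 'torque': array([-0.00325466,  0.03139734,  0.03524904]), 'gripper_width': 0.08542226802297775}
side {'vfov': 57.52936983608044, 'cx': 314.68599808600163, 'cy': 201.57812853755644, 'rvec': array([ 0.22443661, -2.85310138,  1.10886536]), 'tvec': array([0.49755921, 0.13193626, 1.09447364])}
top {'vfov': 48.893749870677986, 'cx': 319.69378191597593, 'cy': 205.03155597721508, 'rvec': array([ 2.17665668, -2.14293953,  0.07656368]), 'tvec': array([0.02569054, 0.51754103, 1.11445627])}
wrist {'vfov': 62.795235396433, 'cx': 320.3909636251061, 'cy': 200.96185850401054, 'T_tool_cam': array([[ 5.33136345e-04, -2.73996207e-01,  9.61730625e-01,
        -1.42706727e-01],
       [ 7.16408508e-06, -9.61730760e-01, -2.73996250e-01,
         7.02532629e-02],
       [ 9.99999858e-01,  1.52967279e-04, -5.10770690e-04,
         1.44576308e-04],
       [ 0.00000000e+00,  0.00000000e+00,  0.00000000e+00,
         1.00000000e+00]])}
```

View pics/side0.png

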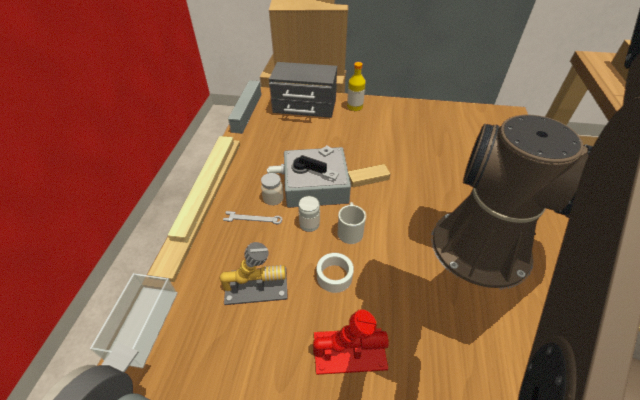

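View pics/top0.png

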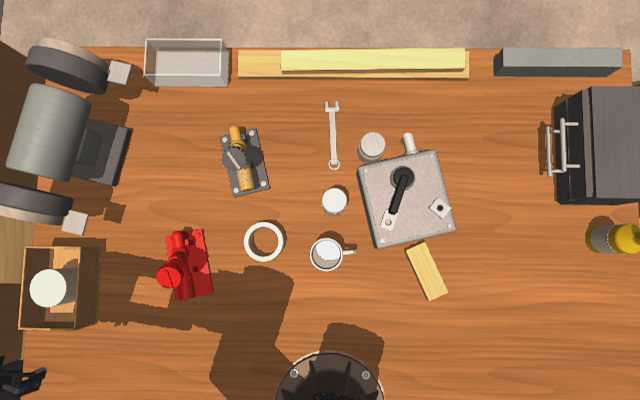

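View pics/wrist0.png

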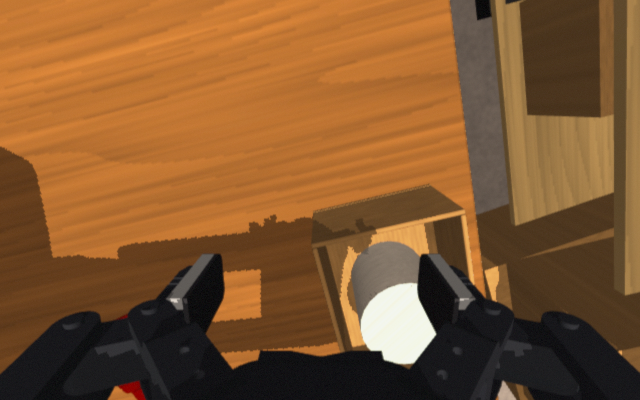

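The top view shows the robot base at (330,400), the grey isolator at (405,200), the brass valve at (245,160) and a red look-alike at (185,265). I'll enlarge the first two to pick points.

```bash
cat > h.py <<'E'
import numpy as np,cv2
from scipy.spatial.transform import Rotation as R
from bench import robot
def cam(n):
    p=robot.camera_params(n); f=200/np.tan(np.radians(p['vfov'])/2)
    if 'rvec' in p:
        Rm=R.from_rotvec(p['rvec']).as_matrix(); return f,p['cx'],p['cy'],Rm,np.array(p['tvec'])
    s=robot.sense(); T=np.eye(4);T[:3,:3]=R.from_rotvec(s['eef_rot']).as_matrix();T[:3,3]=s['tool_pos']
    C=np.linalg.inv(T@p['T_tool_cam']); return f,p['cx'],p['cy'],C[:3,:3],C[:3,3]
def ray(c,uv):
    f,cx,cy,Rm,t=c; d=Rm.T@np.array([(uv[0]-cx)/f,(uv[1]-cy)/f,1]); return -Rm.T@t,d/np.linalg.norm(d)
def onz(c,uv,z):
    o,d=ray(c,uv); return o+d*(z-o[2])/d[2]
def proj(c,X):
    f,cx,cy,Rm,t=c; q=Rm@np.array(X)+t; return np.array([f*q[0]/q[2]+cx,f*q[1]/q[2]+cy])
def tri(c1,u1,c2,u2):
    o1,d1=ray(c1,u1);o2,d2=ray(c2,u2)
    s=np.linalg.lstsq(np.c_[d1,-d2],o2-o1,rcond=None)[0]
    a=o1+d1*s[0];b=o2+d2*s[1]; return (a+b)/2,np.linalg.norm(a-b)
def crop(src,x0,y0,x1,y1,k,out):
    cv2.imwrite(out,cv2.resize(cv2.imread(src)[y0:y1,x0:x1],None,fx=k,fy=k,interpolation=cv2.INTER_CUBIC))
E
python3 - <<'E'
from h import *
a=cv2.imread('pics/top0.png');b=cv2.imread('pics/side0.png')
def g(i,x,y):return cv2.resize(i[y:y+110,x:x+110],(380,380),interpolation=2)
A=cv2.resize(a[125:255,350:460],(440,520),interpolation=2)
cv2.imwrite('pics/iso_top.png',A)
cv2.imwrite('pics/val_top.png',np.hstack([cv2.resize(a[115:205,210:280],(350,450),interpolation=2),cv2.resize(b[235:310,210:300],(540,450),interpolation=2)[:,:440]]))
cv2.imwrite('pics/iso_side.png',cv2.resize(b[140:210,260:360],(700,490),interpolation=2))
E
```

```text
(no output)
```

View pics/iso_top.png

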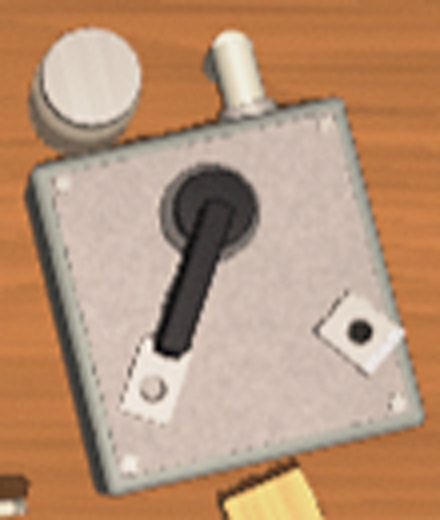

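View pics/val_top.png

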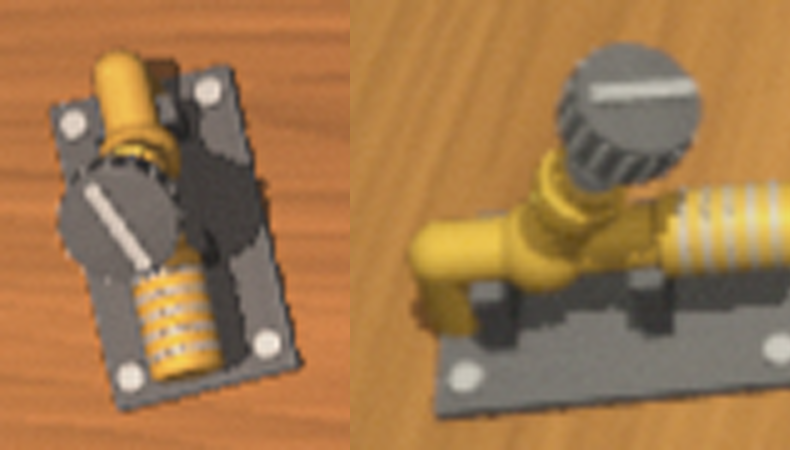

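View pics/iso_side.png

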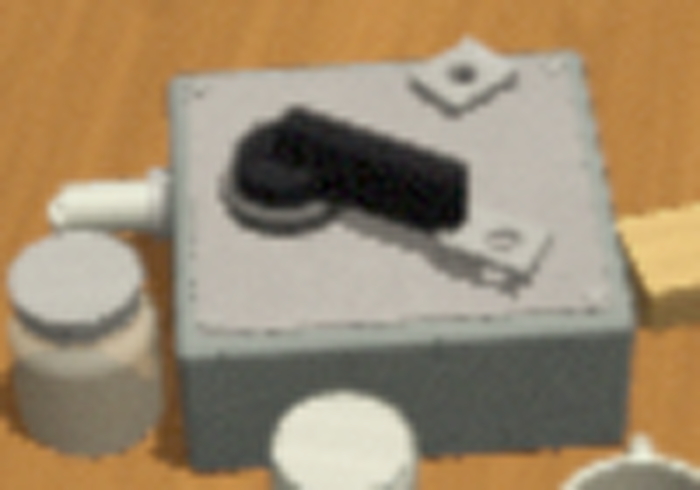

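```bash
python3 - <<'E'
from h import *
np.set_printoptions(precision=4,suppress=True)
T=cam('top');S=cam('side')
t=lambda u,v:(350+u/4-.0,125+v/4)
s=lambda u,v:(260+u/7,140+v/7)
lug,e1=tri(T,t(152,388),S,s(502,240));hasp,e2=tri(T,t(360,331),S,s(464,74));print('lug',lug,e1,'hasp',hasp,e2)
cs=[onz(T,t(*q),.085) for q in[(30,165),(342,98),(425,415),(105,492)]]
for c in cs:print(c)
print('side lens',[np.linalg.norm(cs[i]-cs[i-1]) for i in range(4)],'ctr',np.mean(cs,0))
# pivot
top=[onz(T,t(210,207),.139)];print('pivot',top)
# valve
w,e=tri(T,(210+119/5,115+220/5),S,(210+635/6-350/6,235+115/6));print('wheel',w,e)
for q in[(52,107),(230,65),(300,365),(122,410)]:print('plate',onz(T,(210+q[0]/5,115+q[1]/5),.008))
for q in[(112,80),(180,340),(125,60),(185,370)]:print('pipe',onz(T,(210+q[0]/5,115+q[1]/5),.06))
print('cam',-T[3].T@T[4])
for n,uv,z in[('tin?',(372,144),.1),('jar?',(334,200),.09),('tape',(264,241),.048),('mug',(326,254),.09),('offcut',(427,270),.03),('red',(172,275),.15)]:print(n,onz(T,uv,z))
E
```

```text
lug [ 0.4702 -0.1324  0.105 ] 0.0015642020686429566 hasp [ 0.5064 -0.2587  0.0948] 0.003198703989702834
[ 0.6089 -0.0596  0.085 ]
[ 0.6531 -0.2514  0.085 ]
[ 0.4584 -0.2997  0.085 ]
[ 0.4087 -0.1067  0.085 ]
side lens [np.float64(0.20567952337823922), np.float64(0.19685003687346542), np.float64(0.2006856575750882), np.float64(0.19935023478338937)] ctr [ 0.5323 -0.1794  0.085 ]
pivot [array([ 0.5752, -0.1615,  0.139 ])]
wheel [0.6081 0.2321 0.155 ] 0.002471405062238915
plate [0.7001 0.3041 0.008 ]
plate [0.7241 0.2088 0.008 ]
plate [0.5621 0.1666 0.008 ]
plate [0.5369 0.2605 0.008 ]
pipe [0.7013 0.2601 0.06  ]
pipe [0.5671 0.2206 0.06  ]
pipe [0.7119 0.2538 0.06  ]
pipe [0.5518 0.2176 0.06  ]
cam [0.4077 0.0039 1.1594]
tin? [ 0.6617 -0.0936  0.1   ]
jar? [ 0.5237 -0.0027  0.09  ]
tape [0.4216 0.1724 0.048 ]
mug [0.3922 0.0148 0.09  ]
offcut [ 0.3555 -0.2405  0.03  ]
red [0.3392 0.366  0.15  ]
```

```bash
python3 - <<'E'
from h import *
s=robot.sense();M=R.from_rotvec(s['eef_rot']).as_matrix();print(M.round(3));z=M[:,2]
print('jaw yaw deg',np.degrees(np.arctan2(z[1],z[0])), 'cam offset world', M@np.array([-.1427,.07025,0]))
E
```

```text
[[-0.    -0.971  0.238]
 [-0.001  0.238  0.971]
 [-1.     0.    -0.001]]
jaw yaw deg 76.20260439949088 cam offset world [-0.06818266  0.01688368  0.14270396]
```

```bash
python3 -m crank '1 40 -28 15 -0.15;1 80 -56 30 -0.3;1 120 -84 45 -0.45;1 160 -112 60 -0.6;1 200 -140 75 -0.75;1 240 -168 90 -0.9;1 280 -196 100 -1.05;1 320 -224 100 -1.2'; python3 -m crank '1 0 -50 0 -0.15;1 0 -100 0 -0.3;1 0 -150 0 -0.45;1 0 -200 0 -0.6;1 0 -250 0 -0.75;1 0 -300 0 -0.9;1 0 -350 0 -1.05;1 0 -390 0 -1.2'
```

```text
clock: 0.95
tool_pos: [0.4727, 0.4091, 0.3327]
eef_rot: [-0.096, 1.567, 0.098]
wrist_force: [1.2, 0.7, -0.4]
gripper_width: 0.0856
clock: 1.75
tool_pos: [0.4703, 0.0177, 0.3312]
eef_rot: [0.838, 1.403, -0.838]
wrist_force: [0.7, -0.4, -0.4]
gripper_width: 0.0856
```

```bash
python3 -m crank '1 0 -50 0 -0.15;1 0 -100 0 -0.3;1 10 -150 0 -0.45;1 20 -190 0 -0.6;1 20 -190 0 -0.76;1 20 -190 0 -0.76;1 20 -190 0 -0.76;1 20 -190 0 -0.76'; python3 - <<'E'
from h import *
s=robot.sense();print(s['tool_pos'],s['qpos']);np.savez('w1.npz',*cam('wrist'))
cv2.imwrite('pics/w1.png',robot.snapshot('wrist')[:,:,::-1])
E
```

```text
clock: 2.55
tool_pos: [0.4908, -0.169, 0.3312]
eef_rot: [1.394, 1.078, -1.394]
wrist_force: [0.7, -0.6, -0.7]
gripper_width: 0.0853
[ 0.49075133 -0.16904358  0.33120158] [-3.90199880e-01  2.01120191e-01  1.76054219e+00  9.19470597e-05
  1.18009564e+00  1.43490271e+00]
```

View pics/w1.png

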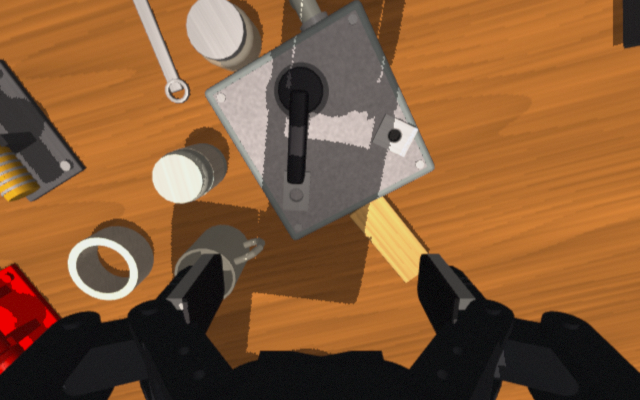

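```bash
python3 - <<'E'
from h import *
np.set_printoptions(precision=4,suppress=True)
d=np.load('w1.npz');W=[d[k] for k in d.files];T=cam('top');S=cam('side')
im=cv2.imread('pics/w1.png');cv2.imwrite('pics/w1c.png',cv2.resize(im[50:240,200:440],None,fx=3.3,fy=3,interpolation=2)[:, :792])
lw=(296,195);hw=(395,135)
print('lug W+T',tri(W,lw,T,(388,222)));print('hasp W+T',tri(W,hw,T,(440,207.8)))
print('W+S',tri(W,lw,S,(331.7,174.3)),tri(W,hw,S,(326.3,150.6)))
print('lug z.105',onz(W,lw,.105),onz(T,(388,222),.105));print('hasp z.095',onz(W,hw,.095),onz(T,(440,207.8),.095))
print('pivot .139', onz(W,(300,91),.139),onz(T,(402.5,176.7),.139))
E
```

```text
lug W+T (array([ 0.4703, -0.1333,  0.1041]), np.float64(0.0022937875696166336))
hasp W+T (array([ 0.5074, -0.2594,  0.0967]), np.float64(0.002412472830636782))
W+S (array([ 0.4695, -0.134 ,  0.1035]), np.float64(0.0003168115488359825)) (array([ 0.5058, -0.2618,  0.0919]), np.float64(0.0014354908191340078))
lug z.105 [ 0.4697 -0.1343  0.105 ] [ 0.471  -0.1323  0.105 ]
hasp z.095 [ 0.5069 -0.261   0.095 ] [ 0.5078 -0.2586  0.095 ]
pivot .139 [ 0.5772 -0.1711  0.139 ] [ 0.5753 -0.1615  0.139 ]
```

View pics/w1c.png

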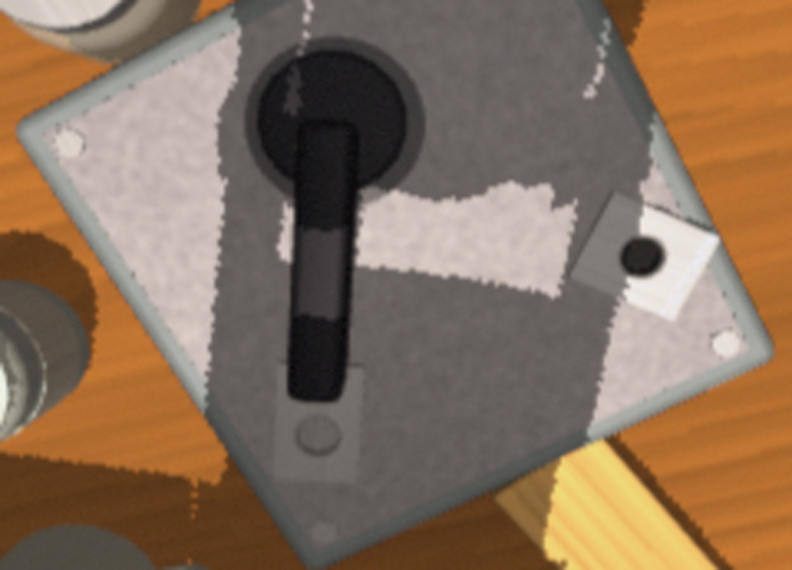

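Candidates for the handle: the only black bar on a grey box is at top (395,195), wrist (298,135). It carries the lug (wrist 296,195), and the hasp is at (395,135). The pivot from the hole pair (0.579,-0.170) agrees with the box yaw, so this is the isolator. Next I approach from above.

```bash
python3 -m crank '1 0 0 0 -0.068;1 20 20 -50 -0.068;1 24 23 -100 -0.068;1 24 23 -130 -0.068;1 24 23 -130 -0.068'; python3 - <<'E'
from h import *
s=robot.sense();z=R.from_rotvec(s['eef_rot']).as_matrix()[:,2];print(s['tool_pos'],np.degrees(np.arctan2(z[1],z[0])))
cv2.imwrite('pics/w2.png',robot.snapshot('wrist')[:,:,::-1])
E
```

```text
clock: 3.1
tool_pos: [0.5123, -0.145, 0.1973]
eef_rot: [1.441, 1.045, -1.449]
wrist_force: [-0.2, -0.4, -0.5]
gripper_width: 0.0852
[ 0.51230794 -0.14498902  0.19729856] -108.54911278069065
```

View pics/w2.png

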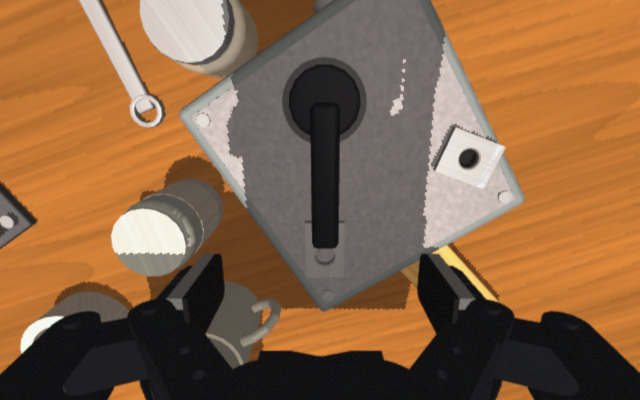

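```bash
python3 -m crank '1 0 0 0 0;1 0 0 0 0;1 0 0 0 0'
```

```text
clock: 3.45
tool_pos: [0.5158, -0.1473, 0.203]
eef_rot: [1.447, 1.034, -1.444]
wrist_force: [0.9, -0.2, 0.3]
gripper_width: 0.0852
```

```bash
python3 -m crank '0.6 2 -2 -40 0;0.6 2 -2 -75 0;0.6 2 -2 -97 0;0.6 2 -2 -97 0;0.6 2 -2 -97 0'; python3 - <<'E'
from h import *
s=robot.sense();print(s['tool_pos'])
cv2.imwrite('pics/w3.png',robot.snapshot('wrist')[:,:,::-1])
E
```

```text
clock: 3.95
tool_pos: [0.5174, -0.1492, 0.1052]
eef_rot: [1.446, 1.036, -1.446]
wrist_force: [-0.1, 0.6, -0.5]
gripper_width: 0.051
[ 0.51736595 -0.14917328  0.10516986]
```

View pics/w3.png

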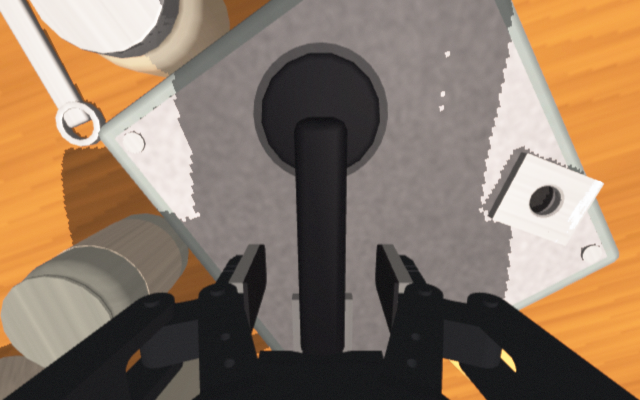

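The bar sits between the pads: bar at u≈321, pads at 255 and 385. I'll work out the arc.

```bash
python3 -m crank '0 0 0 0 0;0 0 0 0 0;0 0 0 0 0;0 0 0 0 0' 40; python3 - <<'E'
from h import *
p=np.array([.5789,-.1703]);s=robot.sense();g=s['tool_pos'][:2];r=g-p
print(np.linalg.norm(r),np.degrees(np.arctan2(r[1],r[0])))
for k in range(1,9):
    a=1.2*k/8;c,q=np.cos(a),np.sin(a);n=np.array([[c,-q],[q,c]])@r;print(k,a,((n-r)*1000).round(1))
E
```

```text
clock: 4.4
tool_pos: [0.5175, -0.1491, 0.1053]
eef_rot: [1.446, 1.035, -1.445]
wrist_force: [-1.9, -0.1, 11.6]
gripper_width: 0.0175
0.06491599438327258 160.96775545480415
1 0.15 [-2.5 -9.4]
2 0.3 [ -3.5 -19.1]
3 0.44999999999999996 [ -3.1 -28.8]
4 0.6 [ -1.2 -38.3]
5 0.75 [  2.  -47.5]
6 0.8999999999999999 [  6.6 -56.1]
7 1.05 [ 12.5 -63.9]
8 1.2 [ 19.4 -70.7]
```

```bash
python3 -m crank '0 -2.5 -9.4 0 0.15;0 -3.5 -19.1 0 0.3;0 -3.1 -28.8 0 0.45;0 -1.2 -38.3 0 0.6;0 -1.2 -38.3 0 0.6'
```

```text
clock: 4.9
tool_pos: [0.5167, -0.1887, 0.1053]
eef_rot: [1.001, 1.326, -1.001]
wrist_force: [-1.6, -0.1, 12.7]
gripper_width: 0.0174
```

```bash
python3 -m crank '0 3.2 -9.2 0 0.15;0 7.8 -17.8 0 0.3;0 13.7 -25.6 0 0.45;0 20.6 -32.4 0 0.6;0 20.6 -32.4 0 0.6;0 20.6 -32.4 0 0.6'; python3 - <<'E'
from h import *
s=robot.sense();print(s['tool_pos'],s['wrist_force'])
np.savez('w4.npz',*cam('wrist'))
cv2.imwrite('pics/w4.png',robot.snapshot('wrist')[:,:,::-1])
E
```

```text
clock: 5.5
tool_pos: [0.5375, -0.2207, 0.1054]
eef_rot: [0.547, 1.497, -0.548]
wrist_force: [0.5, -7.8, 8.0]
gripper_width: 0.0173
[ 0.53752966 -0.22071861  0.10541612] [ 0.50977663 -7.81425566  7.9905507 ]
```

View pics/w4.png

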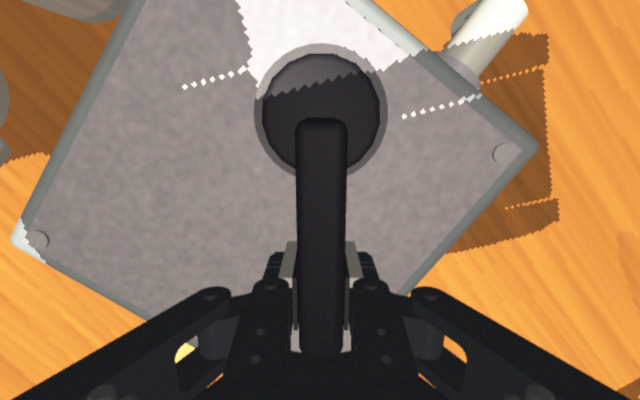

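The handle turned cleanly with the grip and the lug is hidden, so I'll release, rise and look.

```bash
python3 -m crank '0.5 0 0 0 0;0.5 0 0 0 0;0.5 0 0 0 0;0.5 0 0 50 0;0.5 0 0 100 0;0.5 0 0 120 0;0.5 0 0 120 0;0.5 0 0 120 0'; python3 - <<'E'
from h import *
np.set_printoptions(precision=4,suppress=True)
print(robot.sense()['tool_pos'])
np.savez('w5.npz',*cam('wrist'))
im=robot.snapshot('wrist')[:,:,::-1];cv2.imwrite('pics/w5.png',im)
im=robot.snapshot('top')[:,:,::-1];cv2.imwrite('pics/t5.png',im)
im=robot.snapshot('side')[:,:,::-1];cv2.imwrite('pics/s5.png',im)
crop('pics/w5.png',220,160,420,300,4,'pics/w5c.png')
E
```

```text
clock: 6.35
tool_pos: [0.5361, -0.2194, 0.2241]
eef_rot: [0.546, 1.501, -0.546]
wrist_force: [-0.6, 0.3, -1.1]
gripper_width: 0.0424
[ 0.5361 -0.2194  0.2241]
```

View pics/w5.png

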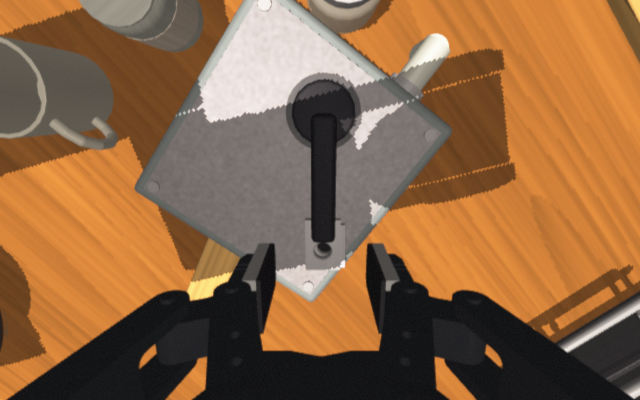

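View pics/w5c.png

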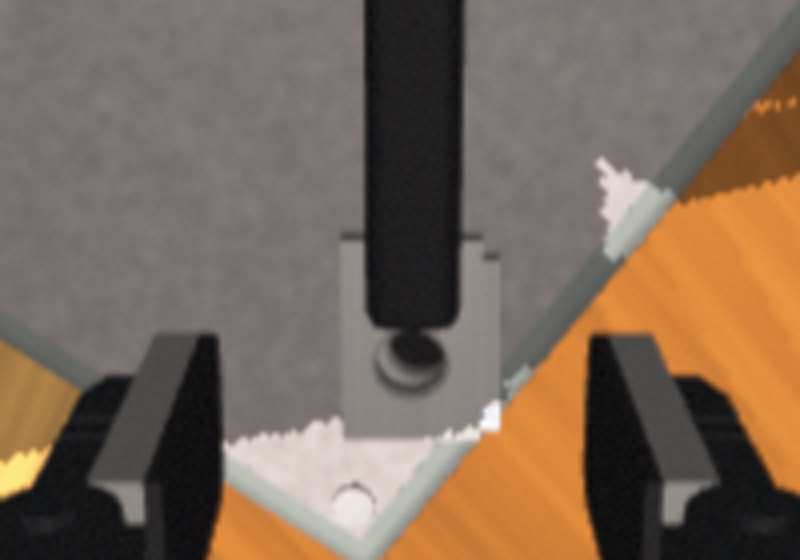

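```bash
python3 - <<'E'
from h import *
np.set_printoptions(precision=4,suppress=True)
d=np.load('w5.npz');W=[d[k] for k in d.files]
p=np.array([.5789,-.1703]);h=np.array([.507,-.260])
l=onz(W,(322.5,249.75),.104)[:2];e=onz(W,(324.5,247),.098)[:2]
a=lambda q:np.degrees(np.arctan2(*(q-p)[::-1]))%360
print(l,np.linalg.norm(l-p),a(l),'hasp vis',e,a(e),'hasp',a(h),h)
for v in(345,483,500):print(v,onz(W,(220+v/4,160+300/4),.104))
crop('pics/t5.png',380,140,470,230,6,'pics/t5c.png')
print(robot.sense()['clock'])
E
```

```text
[ 0.5049 -0.2584] 0.11502059484817238 229.9821006014584 hasp vis [ 0.5063 -0.2596] 230.88747838758724 hasp 231.28570589674638 [ 0.507 -0.26 ]
345 [ 0.5031 -0.2388  0.104 ]
483 [ 0.5258 -0.2579  0.104 ]
500 [ 0.5286 -0.2603  0.104 ]
6.5
```

View pics/t5c.png

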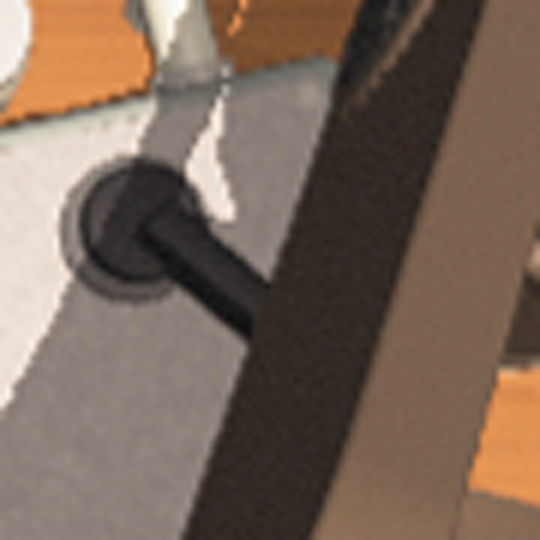

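The holes are about 3 mm apart: the hasp's dark hole peeks out at right of the lug hole, matching angles of 230.0° and ~231.5°. I'll nudge the handle a further 0.027 rad.

```bash
python3 -m crank '0.5 0 0 -50 0;0.5 0 0 -100 0;0.5 0 0 -120 0;0.5 0 0 -120 0;0 0 0 -120 0;0 0 0 -120 0;0 0 0 -120 0;0 0 0 -120 0' 40
python3 -m crank '0 0.6 -0.5 0 0.013;0 1.3 -1.1 0 0.027;0 1.3 -1.1 0 0.027;0.5 1.3 -1.1 0 0.027;0.5 1.3 -1.1 0 0.027;0.5 1.3 -1.1 50 0.027;0.5 1.3 -1.1 100 0.027;0.5 1.3 -1.1 120 0.027'
python3 -m crank '0.5 0 0 0 0;0.5 0 0 0 0'
python3 - <<'E'
from h import *
np.set_printoptions(precision=4,suppress=True)
np.savez('w6.npz',*cam('wrist'))
im=robot.snapshot('wrist')[:,:,::-1];cv2.imwrite('pics/w6.png',im)
crop('pics/w6.png',220,160,420,300,4,'pics/w6c.png')
E
```

```text
clock: 7.3
tool_pos: [0.5372, -0.2201, 0.1053]
eef_rot: [0.546, 1.498, -0.546]
wrist_force: [3.3, -3.5, -1.2]
gripper_width: 0.0177
clock: 8.1
tool_pos: [0.5388, -0.2211, 0.2283]
eef_rot: [0.524, 1.502, -0.525]
wrist_force: [1.4, -0.3, 0.2]
gripper_width: 0.0426
clock: 8.3
tool_pos: [0.5373, -0.2204, 0.2241]
eef_rot: [0.525, 1.506, -0.525]
wrist_force: [-0.1, 0.5, -1.0]
gripper_width: 0.0427
```

View pics/w6c.png

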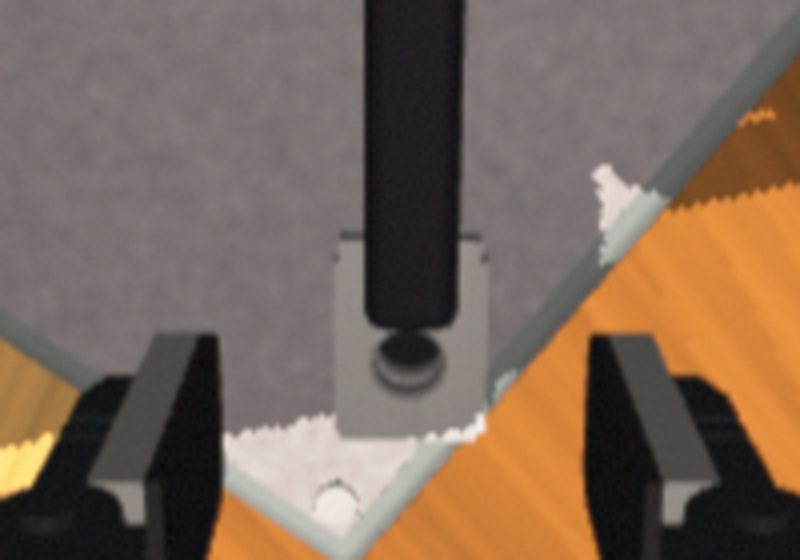

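The lug and hasp holes are now concentric laterally (both at crop u≈409), and the vertical offset is parallax. Next is the valve: raise, traverse and turn the jaws.

```bash
python3 -m crank '1 0 10 40 0;1 0 45 80 -0.08;1 0 90 110 -0.16;1 10 135 110 -0.24;1 20 180 110 -0.32;1 25 225 110 -0.4;1 30 270 110 -0.48;1 40 315 110 -0.56'
python3 -m crank '1 10 45 0 -0.08;1 20 90 0 -0.08;1 20 130 0 -0.08;1 20 130 0 -0.08;1 20 130 0 -0.08'
python3 - <<'E'
from h import *
np.set_printoptions(precision=4,suppress=True)
s=robot.sense();z=R.from_rotvec(s['eef_rot']).as_matrix()[:,2];print(s['tool_pos'],np.degrees(np.arctan2(z[1],z[0])),s['qpos'])
np.savez('w7.npz',*cam('wrist'))
im=robot.snapshot('wrist')[:,:,::-1];cv2.imwrite('pics/w7.png',im)
im=robot.snapshot('top')[:,:,::-1];cv2.imwrite('pics/t7.png',im)
E
```

```text
clock: 9.15
tool_pos: [0.5765, 0.0962, 0.3325]
eef_rot: [0.956, 1.352, -0.96]
wrist_force: [0.4, 0.2, 0.1]
gripper_width: 0.0854
clock: 9.65
tool_pos: [0.5968, 0.2249, 0.3321]
eef_rot: [1.012, 1.323, -1.017]
wrist_force: [-0.2, -0.5, 0.2]
gripper_width: 0.0854
[0.5968 0.2249 0.3321] -74.99727617476887 [ 0.313   0.3855  1.4957 -0.0002  1.2637  1.622 ]
```

View pics/w7.png

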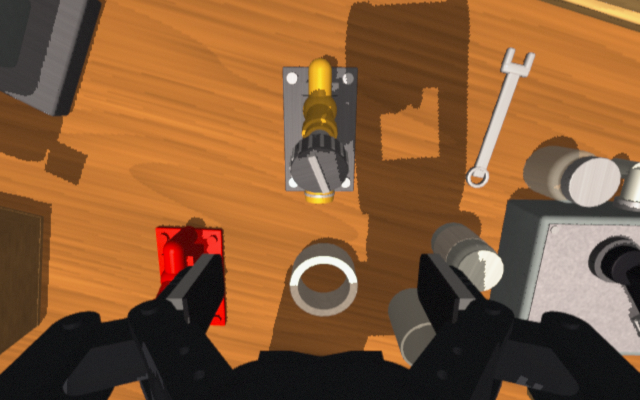

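View pics/t7.png

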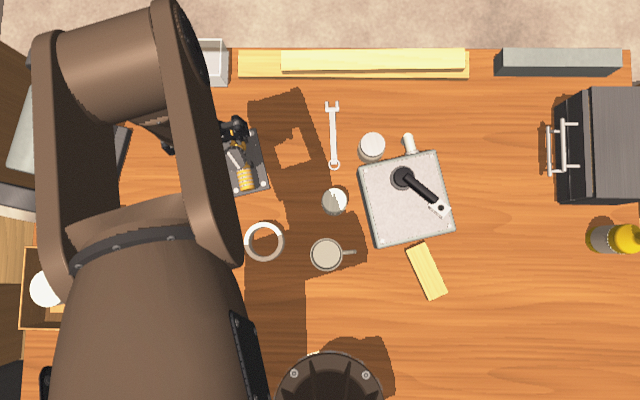

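```bash
python3 - <<'E'
from h import *
crop('pics/w7.png',260,40,380,220,3,'pics/w7c.png')
E
```

```text
(no output)
```

View pics/w7c.png

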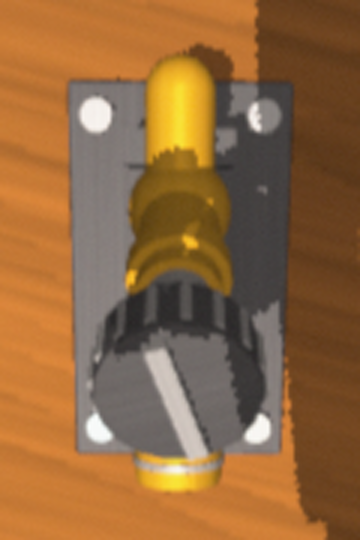

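```bash
python3 - <<'E'
from h import *
np.set_printoptions(precision=4,suppress=True)
d=np.load('w7.npz');W=[d[k] for k in d.files];T=cam('top');S=cam('side')
uw=(319.4,172.3)
print(tri(W,uw,T,(233.8,159)),tri(W,uw,S,(210+285/6,235+115/6)))
ps=[onz(W,(260+a/3,40+b/3),.008) for a,b in[(68,82),(293,82),(280,455),(78,452)]];print(np.array(ps),np.mean(ps,0))
v=ps[0]-ps[3]+ps[1]-ps[2];th=np.arctan2(v[1],v[0]);print(np.degrees(th),np.linalg.norm(v)/2)
ax=np.array([-np.sin(.4887)*np.cos(th),-np.sin(.4887)*np.sin(th),np.cos(.4887)])
for q in(0,.2,.4):
    zc=.153+.007*q*ax[2]; f=onz(W,uw,zc+.013*ax[2]); print(q,f,'centre',f-.013*ax, 'dist from plate ctr along x', (np.mean(ps,0)-(f-.013*ax))[:2]@[np.cos(th),np.sin(th)],'lat',(np.mean(ps,0)-(f-.013*ax))[:2]@[-np.sin(th),np.cos(th)])
E
```

```text
(array([0.6061, 0.2286, 0.1714]), np.float64(0.00010748320845777936)) (array([0.6051, 0.2296, 0.1545]), np.float64(0.00566784082271008))
[[0.699  0.3042 0.008 ]
 [0.7247 0.2081 0.008 ]
 [0.56   0.165  0.008 ]
 [0.5359 0.261  0.008 ]] [0.6299 0.2346 0.008 ]
14.751152568760682 0.16944334370456224
0 [0.6047 0.2283 0.1645] centre [0.6106 0.2299 0.153 ] dist from plate ctr along x 0.019856650812412006 lat -0.00032662829101784993
0.2 [0.605  0.2284 0.1657] centre [0.6109 0.2299 0.1542] dist from plate ctr along x 0.019614730861829726 lat -0.0003251108371242732
0.4 [0.6052 0.2284 0.167 ] centre [0.6111 0.23   0.1555] dist from plate ctr along x 0.019372810911247453 lat -0.0003235933832306696
```

The valve candidates at the start were the brass one, top (245,160), side (255,270), and the red one, top (185,265), side (350,340). The brass valve is the one meant, confirmed in the crop: dark wheel at wrist (319,172), ribbed silencer facing the robot. The centre works out at ≈(0.611,0.230,0.154), on the plate midline. Descending.

```bash
python3 -m crank '1 7 3 -20 -0.15;1 14 5 -40 -0.3;1 14 5 -80 -0.45;1 14 5 -120 -0.52;1 14 5 -150 -0.52;1 14 5 -180 -0.52;1 14 5 -199 -0.52;1 14 5 -199 -0.52'
python3 -m crank '1 0 0 0 0'
python3 - <<'E'
from h import *
np.set_printoptions(precision=4,suppress=True)
s=robot.sense();z=R.from_rotvec(s['eef_rot']).as_matrix()[:,2];print(s['tool_pos'],np.degrees(np.arctan2(z[1],z[0])))
im=robot.snapshot('wrist')[:,:,::-1];cv2.imwrite('pics/w8.png',im)
E
```

```text
clock: 10.55
tool_pos: [0.6099, 0.2272, 0.1323]
eef_rot: [1.396, 1.075, -1.404]
wrist_force: [-0.3, 0.2, 0.4]
gripper_width: 0.0855
clock: 10.65
tool_pos: [0.6118, 0.2283, 0.1355]
eef_rot: [1.399, 1.074, -1.399]
wrist_force: [1.5, -0.4, -0.5]
gripper_width: 0.0856
[0.6118 0.2283 0.1355] -104.9746748838523
```

View pics/w8.png

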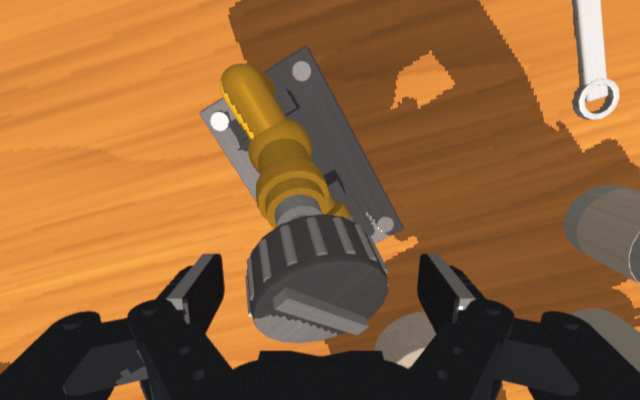

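The wheel is between the pads and its rib is visible. Gripping.

```bash
python3 -m crank '0 0 0 0 0;0 0 0 0 0;0 0 0 0 0;0 0 0 0 0' 50
python3 -m crank '0 -0.3 -0.1 0.7 0.1;0 -0.7 -0.2 1.4 0.2;0 -1 -0.3 2 0.3;0 -1.4 -0.4 2.8 0.4;0 -1.4 -0.4 2.8 0.4'
```

```text
clock: 11.1
tool_pos: [0.6126, 0.23, 0.1373]
eef_rot: [1.401, 1.074, -1.395]
wrist_force: [-3.5, 0.9, 14.4]
gripper_width: 0.0574
clock: 11.6
tool_pos: [0.612, 0.2299, 0.1389]
eef_rot: [1.106, 1.272, -1.099]
wrist_force: [8.2, 6.7, -7.8]
gripper_width: 0.0548
```

Forces are mild, so I'll continue the stroke and then look.

```bash
python3 -m crank '0 -0.3 -0.1 0.7 0.1;0 -0.7 -0.2 1.4 0.2;0 -1 -0.3 2 0.3;0 -1.4 -0.4 2.8 0.4;0 -2 -0.5 3.5 0.52;0 -2 -0.5 3.5 0.52'
python3 - <<'E'
from h import *
im=robot.snapshot('wrist')[:,:,::-1];cv2.imwrite('pics/w9.png',im)
E
```

```text
clock: 12.2
tool_pos: [0.6084, 0.2283, 0.1441]
eef_rot: [0.708, 1.451, -0.707]
wrist_force: [-11.7, -3.2, 26.6]
gripper_width: 0.0547
```

View pics/w9.png

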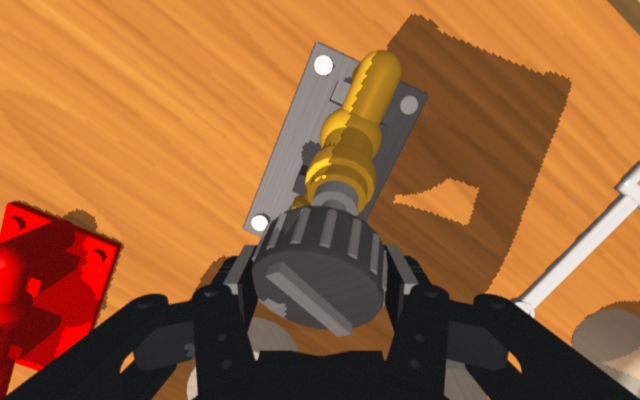

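The rib kept roughly its place in the gripper frame, so the wheel turned about 1 rad. Re-gripping for stroke two.

```bash
python3 -m crank '1 0 0 0 0;1 0 0 0 0;1 0 0 0 0;1 0 0 0 -0.15;1 0 0 0 -0.3;1 0 0 0 -0.45;1 0 0 0 -0.6;1 0 0 0 -0.75'
python3 -m crank '1 0 0 0 -0.15;1 0 0 0 -0.27;1 0 0 0 -0.27;0 0 0 0 -0.27;0 0 0 0 -0.27;0 0 0 0 -0.27;0 0 0 0 -0.27' 50
python3 - <<'E'
from h import *
im=robot.snapshot('wrist')[:,:,::-1];cv2.imwrite('pics/w10.png',im)
E
```

```text
clock: 13.05
tool_pos: [0.6082, 0.2284, 0.1414]
eef_rot: [1.28, 1.162, -1.28]
wrist_force: [0.0, 0.1, 0.5]
gripper_width: 0.0853
clock: 13.75
tool_pos: [0.6089, 0.2297, 0.1426]
eef_rot: [1.47, 1.019, -1.465]
wrist_force: [-3.3, 8.5, 9.9]
gripper_width: 0.0567
```

View pics/w10.png

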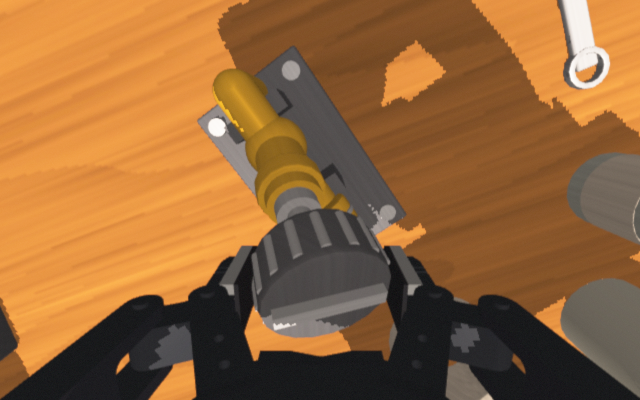

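```bash
python3 -m crank '0 -0.3 -0.1 0.7 0.1;0 -0.7 -0.2 1.4 0.2;0 -1 -0.3 2 0.3;0 -1.4 -0.4 2.8 0.4;0 -1.8 -0.5 3.5 0.5;0 -1.9 -0.5 3.7 0.55;0 -1.9 -0.5 3.7 0.55'
python3 -m crank '0 -0.3 -0.1 0.7 0.1;0 -0.7 -0.2 1.4 0.2;0 -1 -0.3 2 0.3;0 -1.4 -0.4 2.8 0.4;0 -1.8 -0.5 3.5 0.5;0 -1.9 -0.5 3.7 0.55;0 -1.9 -0.5 3.7 0.55'
python3 -m crank '1 0 0 0 0;1 0 0 0 0;1 0 0 0 0;1 0 0 0 -0.15;1 0 0 0 -0.3;1 0 0 0 -0.45;1 0 0 0 -0.6;1 0 0 0 -0.75'
python3 -m crank '1 0 0 0 -0.15;1 0 0 0 -0.3;1 0 0 0 -0.35;1 0 0 0 -0.35'
python3 - <<'E'
from h import *
im=robot.snapshot('wrist')[:,:,::-1];cv2.imwrite('pics/w11.png',im)
E
```

```text
clock: 14.5
tool_pos: [0.6078, 0.2289, 0.145]
eef_rot: [1.067, 1.294, -1.062]
wrist_force: [8.8, 8.6, -10.9]
gripper_width: 0.0546
clock: 15.2
tool_pos: [0.6046, 0.2262, 0.1508]
eef_rot: [0.646, 1.471, -0.647]
wrist_force: [-11.1, -9.4, 27.2]
gripper_width: 0.0545
clock: 16.0
tool_pos: [0.6044, 0.2275, 0.1486]
eef_rot: [1.221, 1.202, -1.221]
wrist_force: [0.4, 0.5, -0.9]
gripper_width: 0.0854
clock: 16.4
tool_pos: [0.6044, 0.2275, 0.1486]
eef_rot: [1.469, 1.017, -1.47]
wrist_force: [-0.0, 0.5, 0.2]
gripper_width: 0.0856
```

View pics/w11.png

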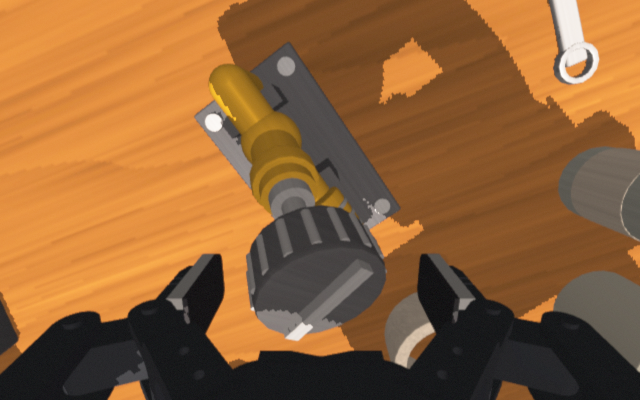

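```bash
cat >> h.py <<'E'
def ribang(W,a,b,q):
    th=np.radians(14.75);ax=np.array([-np.sin(.4887)*np.cos(th),-np.sin(.4887)*np.sin(th),np.cos(.4887)])
    ey=np.array([-np.sin(th),np.cos(th),0]);ex=np.cross(ey,ax)
    P=np.array([.6106,.2299,.153])+ax*(.013+.005+.007*q)
    X=[]
    for u in(a,b):
        o,d=ray(W,u);X.append(o+d*((P-o)@ax)/(d@ax))
    v=X[1]-X[0];m=(X[0]+X[1])/2-P
    return np.arctan2(v@ey,v@ex)%np.pi,np.linalg.norm(v),m@ex,m@ey
E
python3 - <<'E'
from h import *
W11=cam('wrist');d=np.load('w7.npz');W7=[d[k] for k in d.files]
print('w7',ribang(W7,(260+157/3,40+348/3),(260+200/3,40+455/3),.2))
print('w11',ribang(W11,(300,335),(367,266),2))
E
```

```text
w7 (np.float64(0.30503750837648624), np.float64(0.045306114592426186), np.float64(0.0023164156673966692), np.float64(-0.0004881323942822295))
w11 (np.float64(1.9446314893176897), np.float64(0.04258262284570912), np.float64(0.005271890716420567), np.float64(-0.003134791135241339))
```

The wheel has turned about 1.64 rad plus its initial opening. Stroke three.

```bash
python3 -m crank '0 0 0 0 0;0 0 0 0 0;0 0 0 0 0;0 0 0 0 0' 80
python3 -m crank '0 -0.2 0 0.5 0.1;0 -0.4 -0.1 1 0.2;0 -0.7 -0.2 1.5 0.3;0 -1 -0.3 2 0.4;0 -1.2 -0.3 2.5 0.5;0 -1.4 -0.4 2.7 0.55;0 -1.4 -0.4 2.7 0.55'
python3 - <<'E'
from h import *
print(robot.sense()['torque'],robot.sense()['wrist_force'])
im=robot.snapshot('wrist')[:,:,::-1];cv2.imwrite('pics/w12.png',im)
E
```

```text
clock: 16.85
tool_pos: [0.6054, 0.2292, 0.1505]
eef_rot: [1.472, 1.018, -1.465]
wrist_force: [-4.0, 10.0, 15.9]
gripper_width: 0.0557
clock: 17.55
tool_pos: [0.6056, 0.2281, 0.1513]
eef_rot: [1.069, 1.292, -1.062]
wrist_force: [17.5, 10.8, -19.0]
gripper_width: 0.0538
[ 0.69795825 -3.15314957 -0.25703181] [ 17.45222858  10.79946958 -18.98001929]
```

View pics/w12.png

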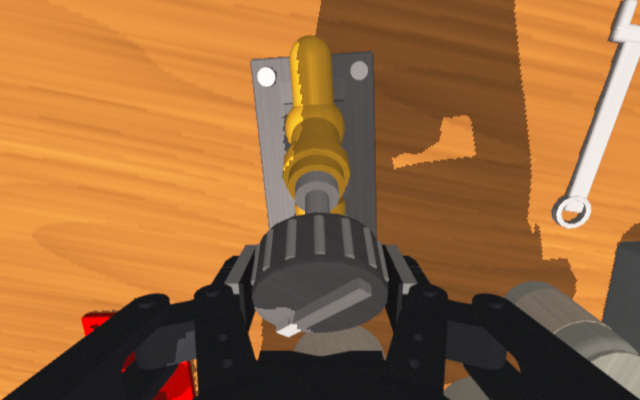

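```bash
python3 -m crank '0 -0.2 0 0.5 0.1;0 -0.4 -0.1 1 0.2;0 -0.7 -0.2 1.5 0.3;0 -1 -0.3 2 0.4;0 -1.2 -0.3 2.5 0.5;0 -1.4 -0.4 2.7 0.55;0 -1.4 -0.4 2.7 0.55'
python3 - <<'E'
from h import *
W=cam('wrist');np.savez('w13.npz',*W);print(robot.sense()['torque'])
im=robot.snapshot('wrist')[:,:,::-1];cv2.imwrite('pics/w13.png',im)
E
```

```text
clock: 18.3
tool_pos: [0.6031, 0.2259, 0.1564]
eef_rot: [0.648, 1.468, -0.647]
wrist_force: [-4.9, -5.7, 22.5]
gripper_width: 0.0539
[-5.10471603 -2.34850754 -2.73277985]
```

View pics/w13.png

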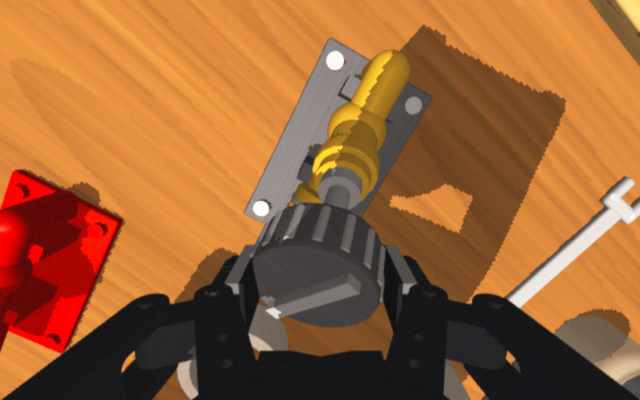

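```bash
python3 -m crank '1 0 0 0 0;1 0 0 0 0;1 0 0 0 0;1 0 0 50 0;1 0 0 100 -0.1;1 0 0 150 -0.25;1 0 0 180 -0.4;1 0 0 180 -0.55'
python3 -m crank '1 0 0 0 0;1 0 0 0 0;1 0 0 0 0'
python3 - <<'E'
from h import *
W=cam('wrist');np.savez('w14.npz',*W)
im=robot.snapshot('wrist')[:,:,::-1];cv2.imwrite('pics/w14.png',im)
crop('pics/w14.png',240,30,400,250,2.7,'pics/w14c.png')
E
```

```text
clock: 19.15
tool_pos: [0.6035, 0.2273, 0.3395]
eef_rot: [1.077, 1.286, -1.066]
wrist_force: [0.3, 0.2, -0.4]
gripper_width: 0.0858
clock: 19.45
tool_pos: [0.6012, 0.2265, 0.3331]
eef_rot: [1.064, 1.296, -1.067]
wrist_force: [1.0, 0.9, 0.7]
gripper_width: 0.0852
```

View pics/w14c.png

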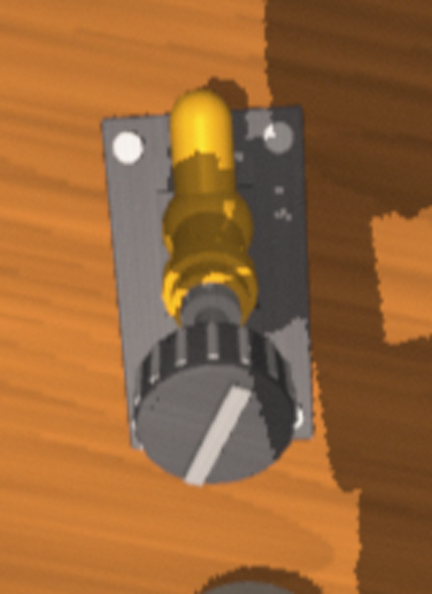

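```bash
python3 - <<'E'
from h import *
d=np.load('w14.npz');W=[d[k] for k in d.files]
print(ribang(W,(240+242/2.7,30+390/2.7),(240+195/2.7,30+484/2.7),2.7))
# face centre: lateral extent mid + expected for q
T=cam('top')
th=np.radians(14.75);ax=np.array([-np.sin(.4887)*np.cos(th),-np.sin(.4887)*np.sin(th),np.cos(.4887)])
for q in(0,1.6,2,2.4,2.8):
    P=np.array([.6106,.2299,.153])+ax*(.013+.007*q);print(q,(proj(W,P)-[240,30])*2.7)
d=np.load('w13.npz');W=[d[k] for k in d.files];print(ribang(W,(275,312),(355,283),2.7))
E
```

```text
(np.float64(2.72919525542549), np.float64(0.04537378410818685), np.float64(0.0013606362528294264), np.float64(-0.00034967041238786843))
0 [214.53538681 397.08854376]
1.6 [215.45017186 417.65233913]
2 [215.68637321 422.96199775]
2.4 [215.92569561 428.34181538]
2.8 [216.16820131 433.79319183]
(np.float64(2.7709180665462454), np.float64(0.04405589700998033), np.float64(0.006411687394904995), np.float64(0.0011997612730985313))
```

The rib has turned 2.42 rad since the start, so opening is 2.42–2.82 and I can't yet be sure it's at the stop. One more stroke will test it.

```bash
python3 -m crank '1 0 0 -40 -0.15;1 0 0 -80 -0.3;1 0 0 -120 -0.45;1 0 0 -160 -0.5;1 0 0 -180 -0.5;1 0 0 -180 -0.5;1 0 0 -180 -0.5'
python3 -m crank '0 0 0 0 0;0 0 0 0 0;0 0 0 0 0;0 0 0 0 0' 80
python3 -m crank '0 0 0 0.3 0.1;0 -0.2 0 0.6 0.2;0 -0.4 -0.1 0.9 0.3;0 -0.5 -0.2 1.2 0.4;0 -0.7 -0.2 1.4 0.5;0 -0.7 -0.2 1.4 0.5'
python3 -c "
from h import *
print(robot.sense()['torque'])"
python3 -m crank '0 0 0 0.2 0.1;0 -0.2 0 0.4 0.2;0 -0.4 -0.1 0.5 0.3;0 -0.5 -0.2 0.6 0.4;0 -0.5 -0.2 0.6 0.4'
python3 -c "
from h import *
print(robot.sense()['torque'])"
```

```text
clock: 20.2
tool_pos: [0.6017, 0.2266, 0.1544]
eef_rot: [1.432, 1.047, -1.434]
wrist_force: [0.0, 0.7, 0.8]
gripper_width: 0.0852
clock: 20.6
tool_pos: [0.6032, 0.2283, 0.1573]
eef_rot: [1.439, 1.046, -1.429]
wrist_force: [-3.8, 7.9, 17.3]
gripper_width: 0.0554
clock: 21.2
tool_pos: [0.6008, 0.2274, 0.1572]
eef_rot: [1.068, 1.295, -1.065]
wrist_force: [-6.4, 7.4, 5.9]
gripper_width: 0.0536
[ 1.84602435  1.2859034  -0.59000987]
clock: 21.7
tool_pos: [0.6051, 0.2287, 0.1581]
eef_rot: [0.768, 1.426, -0.754]
wrist_force: [21.6, 18.5, -19.5]
gripper_width: 0.0537
[ 1.99564024 -4.14651103 -0.2503266 ]
```

Release, lift to the same height and remeasure.

```bash
python3 -m crank '1 0 0 0 0;1 0 0 0 0;1 0 0 0 0;1 0 0 50 0;1 0 0 100 -0.1;1 0 0 150 -0.25;1 0 0 180 -0.4;1 0 0 180 -0.4'
python3 -m crank '1 0 0 0 0;1 0 0 0 0;1 0 0 0 0'
python3 - <<'E'
from h import *
W=cam('wrist');np.savez('w15.npz',*W)
im=robot.snapshot('wrist')[:,:,::-1];cv2.imwrite('pics/w15.png',im)
crop('pics/w15.png',240,30,400,250,2.7,'pics/w15c.png')
E
```

```text
clock: 22.5
tool_pos: [0.6021, 0.2267, 0.342]
eef_rot: [1.077, 1.286, -1.066]
wrist_force: [0.2, -0.3, 0.2]
gripper_width: 0.0856
clock: 22.8
tool_pos: [0.5998, 0.2259, 0.3348]
eef_rot: [1.066, 1.295, -1.069]
wrist_force: [0.9, 0.3, 0.4]
gripper_width: 0.0855
```

View pics/w15c.png

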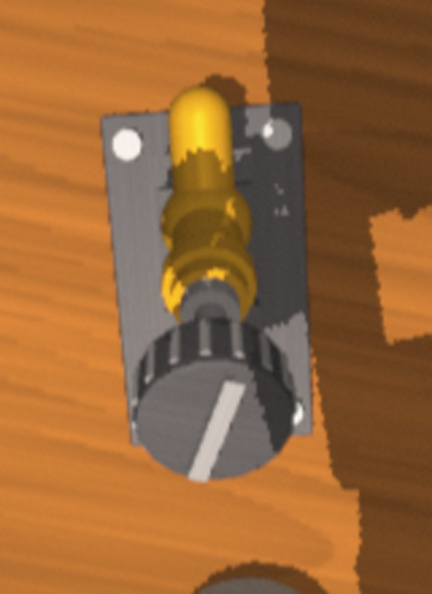

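```bash
python3 - <<'E'
from h import *
d=np.load('w15.npz');W=[d[k] for k in d.files]
print(ribang(W,(240+236/2.7,30+383/2.7),(240+200/2.7,30+480/2.7),2.8))
im=robot.snapshot('top')[:,:,::-1];cv2.imwrite('pics/t15.png',im)
im=robot.snapshot('side')[:,:,::-1];cv2.imwrite('pics/s15.png',im)
E
```

```text
(np.float64(2.8125453256190145), np.float64(0.04545591567920564), np.float64(0.0018330373440403455), np.float64(-0.0005128719983149993))
```

View pics/t15.png

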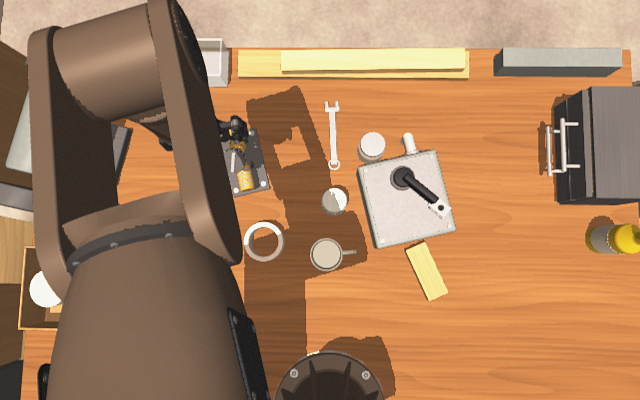

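View pics/s15.png

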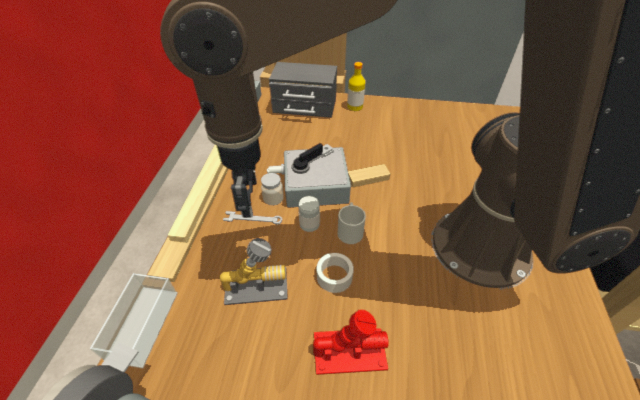

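The rib is now at 2.81 rad. It moved only 0.08 in a 0.9 rad stroke, which points to the stop, but the torque was low, so slip is possible. I'll make one more firmer stroke to be sure.

```bash
python3 -m crank '1 0 1 -40 -0.15;1 0 1 -80 -0.3;1 0 1 -120 -0.4;1 0 1 -160 -0.4;1 0 1 -183 -0.4;1 0 1 -183 -0.4;1 0 1 -183 -0.4'
python3 -m crank '0 0 0 0 0;0 0 0 0 0;0 0 0 0 0;0 0 0 0 0' 110
python3 -c "
from h import *
W=cam('wrist');cv2.imwrite('pics/w16a.png',robot.snapshot('wrist')[:,:,::-1])"
for i in 1 2; do :; done
python3 -m crank '0 0 0 0 0.1;0 0 0 0 0.2;0 0 0 0 0.3;0 0 0 0 0.3'
python3 -c "
from h import *
print(robot.sense()['torque']);cv2.imwrite('pics/w16b.png',robot.snapshot('wrist')[:,:,::-1])
a=cv2.imread('pics/w16a.png');b=cv2.imread('pics/w16b.png');cv2.imwrite('pics/w16.png',np.hstack([a[160:380,200:440],b[160:380,200:440]]))"
```

```text
clock: 23.65
tool_pos: [0.6005, 0.2272, 0.1535]
eef_rot: [1.362, 1.103, -1.363]
wrist_force: [0.0, -0.4, 0.7]
gripper_width: 0.0856
clock: 24.05
tool_pos: [0.6017, 0.2285, 0.1564]
eef_rot: [1.367, 1.102, -1.358]
wrist_force: [-6.5, 4.6, 20.7]
gripper_width: 0.0544
clock: 24.5
tool_pos: [0.5938, 0.2268, 0.1556]
eef_rot: [1.134, 1.259, -1.148]
wrist_force: [-51.2, -1.9, 50.3]
gripper_width: 0.0527
[-0.04339014  7.79886562 -0.24953295]
```

View pics/w16.png

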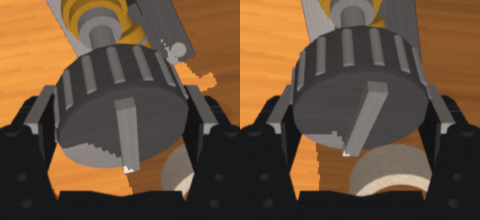

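The rib stayed fixed in the world while the gripper turned (it shifted back in the gripper view), and the force rose sharply to 72 N. The wheel is hard at its stop, so I'll release and retreat.

```bash
python3 -m crank '1 0 0 0 0;1 0 0 0 0;1 0 0 0 0;1 0 0 50 0;1 0 0 100 0;1 0 0 150 0;1 0 0 180 -0.1;1 0 0 180 -0.2'
python3 -m crank '1 0 0 0 0;1 0 0 0 0;1 0 0 0 0'
python3 - <<'E'
from h import *
W=cam('wrist');np.savez('w17.npz',*W)
im=robot.snapshot('wrist')[:,:,::-1];cv2.imwrite('pics/w17.png',im)
cv2.imwrite('pics/t17.png',robot.snapshot('top')[:,:,::-1])
a=cv2.resize(cv2.imread('pics/w17.png')[30:250,240:400],None,fx=2.5,fy=2.5,interpolation=2)
b=cv2.resize(cv2.imread('pics/t17.png')[140:250,355:465],None,fx=3.5,fy=5,interpolation=2)
cv2.imwrite('pics/fin.png',np.hstack([a,b]))
E
```

```text
clock: 25.35
tool_pos: [0.6027, 0.2278, 0.339]
eef_rot: [1.299, 1.149, -1.285]
wrist_force: [1.2, -0.2, -1.0]
gripper_width: 0.0853
clock: 25.65
tool_pos: [0.6001, 0.227, 0.3323]
eef_rot: [1.287, 1.157, -1.29]
wrist_force: [-1.1, -1.0, -0.2]
gripper_width: 0.0852
```

View pics/fin.png

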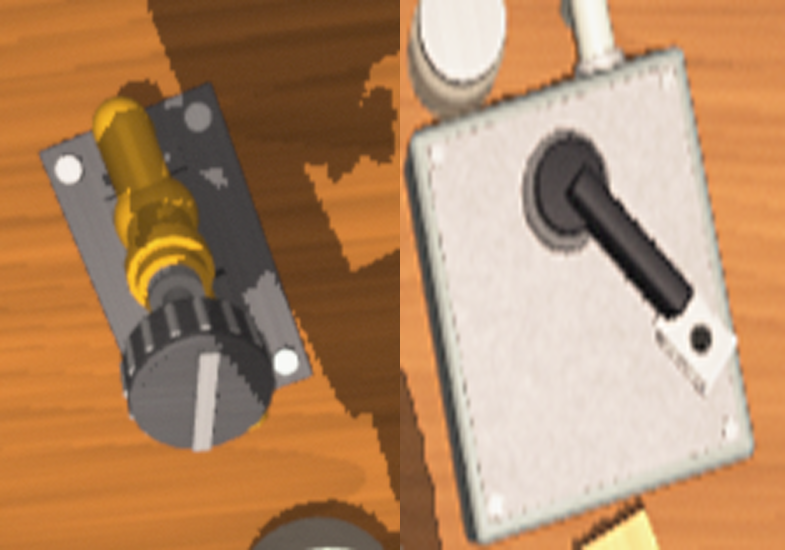

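```bash
python3 - <<'E'
from h import *
d=np.load('w17.npz');W=[d[k] for k in d.files]
print(ribang(W,(240+209/2.5,30+354/2.5),(240+202/2.5,30+450/2.5),2.8))
print(robot.sense()['wrist_force'],abs(robot.sense()['joint_velocities']).max())
print(robot.job_done())
E
```

```text
(np.float64(2.7636393439811555), np.float64(0.04552590699813279), np.float64(0.0018673749598726909), np.float64(0.0001627287682108696))
[-0.21981038  0.21280324  0.21526138] 0.006851449815954866
the job is handed in; nothing more can be done
None
```

I swung the isolator handle to off, then opened the brass valve to its stop, and handed the job in at about 26 s of the 72 s. No verdict was reported.

- **Isolator:** after the first swing the holes were about 3 mm apart. I gripped again and nudged the handle 0.027 rad. The close-up then showed the lug hole and hasp hole in line sideways, with only parallax between them. I did not remeasure the holes after the valve work. The last top picture shows the handle over the hasp with the hole open.
- **Valve:** it took three full strokes and two test strokes. The rib on the wheel went from 0.31 rad to about 2.76–2.81 rad, so the wheel turned roughly 2.5 rad on top of its unknown starting opening.
- **At the stop:** on the last test the rib stayed still while the gripper turned, and the wrist force rose to 72 N, so I took the wheel to be at its stop.
- **Checks that disagreed:** the last two rib readings differ by 0.05 rad, which is measurement noise. The torque on the first test stroke was too low to settle whether the wheel was at the stop, so I ran the second.
- **At the end:** the gripper was open about 165 mm above the wheel, touching nothing. The bystanders were in the same places in the overhead pictures as at the start, judged by eye.

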